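# Lock the locating stop into the welding jig

### The job

Take the locating stop out of its cup and fit it in the slotted block of the welding jig: pass its T foot down through the slot, push it down against the spring, turn it a quarter turn and let it come up so that it is locked. The block may have been set a little to one side, so feel for the slot gently and do not force the stop against the jig; leave the hammer, the can and the steel channel where they are.

Things in the scene. Friction and masses are not known exactly. Their poses are not given: they have to be found in the camera images.
- stop: Loose metal locating stop, upright, 140 to 280 g, 68 mm tall. Origin: centre of its T foot's underside, z up. T foot: bar 12 (x) by 32 (y) mm, z 0 to 10; shank 10 mm in diameter, z 10 to 26; round collar 51 mm in diameter, z 26 to 32; grip above. Same after a half turn. It starts hanging in the cup by its collar, foot hidden, origin 10 mm above the table, turned anyhow about the vertical.
- stop_grip (a point): Centre of the stop's flat upright grip, 50 mm above the stop's origin. The grip is 14 mm thick (stop x) by 40 mm long (stop y), z 32 to 68 mm, parallel to the T foot below; hold it across its thickness.
- holder: Fixed dark steel cup, open on top, in which the stop hangs. Outer diameter 48 mm, inner 40 mm, 36 mm tall, on a foot disc 68 mm in diameter. Origin: centre of its underside, on the table.
- jig: Fixed jig base plate, 160 (x) by 110 (y) by 10 mm, with low rails along x (top 22 mm above the table). Origin: centre of its underside, on the table. On it a block, 64 by 64 mm, flat top 52 mm above the table, is clamped up to 11 mm either way along jig x from the origin: this offset is not measured and must be seen or felt. In jig y it is centred, and it is square to the jig.
- slot_nominal (a point): Point fixed to the jig, 52 mm above its origin: where the slot's mouth would be if the block were centred. The slot in the block's top, 14 mm wide (jig x), 40 mm long (jig y), 10 mm deep, lies up to 11 mm from it along jig x. The T foot enters with stop y along jig y. Pressing or knocking the stop on the jig, block or spring with over 45 N is too much.
- hollow (a point): Point fixed to the jig, 36 mm above its origin: height of the stop's origin when locked. Below the slot is a hollow, 44 by 44 mm, where the foot turns freely, either way, while the stop's origin is below 32 mm above the table (at 26 the collar hits the block). After 90 degrees (within 8) the spring lifts the foot 4 mm into a ceiling groove 17 mm wide along jig x: locked.
- spring_plate (a joint): How far (m) the spring plate in the hollow is pushed down: 0 at rest, its top 39 mm above the table (an unlocked stop dropped in the slot rests on it so); 0.003 with the stop locked, 0.007 when the foot just clears the lands beside the groove, 0.013 when the collar meets the block. Spring force 7 N at 0, growing 0.35 N per mm.
- hammer: Hammer lying on the table beyond the work; origin on its underside. Leave alone.
- can: Grey can with a black cap, 60 mm in diameter, 110 mm tall, standing; origin: centre of its underside. Leave alone.
- channel: Bent steel channel, 120 by 60 by 40 mm, open side up; origin: centre of its underside. Leave alone.
Mind the look-alikes: they are no part of the job. What is shaped like the jig but yellow is not meant. What is shaped like the stop but orange is not meant.

How it is judged:
By the outcome, as a careful person would: the job done as asked, in the order asked, and still so for the second after the job is handed in, with the robot touching nothing.
It also fails if it takes over 61 s, if anything falls off the work surface, if the arm or the gripper's body presses on something with over 40 N, if the wrist force passes 120 N, or if a joint passes its speed limit or range.

### The arm

A 6-joint arm with a two-finger parallel gripper is mounted at the origin on the work surface. World frame = base frame: x ahead of the robot, y to its left, z up, the work surface at z = 0. Lengths are in m, angles in rad, forces in N, time in s.
With the tool pointing down it reaches from about 0.35 to 0.875 m from the base axis. Payload 4.2 kg.
Tool frame: the origin (TCP) lies on the centre line of the jaws, within the pads' length; the fingertips stand 19 mm ahead of it and the grasp point (between the pads) is the TCP; y points along the fingers, x is the direction in which the jaws open and shut, and the axes are right-handed (so a half turn about y gives the same grasp; the last joint's range is limited). The gripper opens to 85 mm and grips with 20 to 120 N. Pads are 22 mm wide; open, the fingers measure 114 mm over their backs; the gripper's body (76 mm by 85 mm) begins 54 mm behind the grasp point. The pads swing forward as they close: fully open they stand 13 mm farther back than shut.
Start: joints at [-1.06, 0.385, 0.008, 0, -1.194, -0.259], TCP at [0.156, -0.605, 0.25] pointing down, gripper open.
Joint ranges: [-3.14, 3.14], [-1.21, 2.06], [-1.07, 1.41], [-3.16, 2.05], [-2.99, -0.16], [-3.1, 3.1]. Speed limits (rad/s): [2.79, 2.79, 3.14, 3.14, 3.14, 3.14].

### API

Orientations are given as a rotation vector (axis times angle).
In Python, from cell import arm gives the robot as it stands.
- The arm moves only by the shell command python3 -m inch 'ROWS' [OPENING] [FORCE]. ROWS is JSON, a list of rows, each a list of 2 entries, a list of its own where there are three numbers: the shift along the tool's x, y, z in mm, then the turn about the tool's y in degrees. A call has exactly 8 rows; each row is the pose to reach, as a shift and turn from the pose measured when the call began, along the tool's axes at that moment; what a row does not reach only later rows make up. A row lasts 1/8 s, in which the tool goes at most 62.5 mm and 10.7 degrees, less where a joint would pass 70% of its speed; a pose out of reach is approached as far as the arm can. A call with a gripper value outside its range is refused whole. OPENING is the finger opening in mm, from 0 to 85.4, set as the call begins (- or left out, the last holds). The fingers move at their own pace and stop on an object; FORCE is the grip in N (left out, the last holds). Time passes only in rows, so rows that repeat a pose let the fingers close, or fill a call up. It gives the time, the measured TCP pose, the force and the opening at its end, in the units of the state.
- arm.read_state(): the state, without advancing time (a new reading comes with each control period).
- arm.capture(name): name is "scene" or "top" or "wrist"; returns a dict with "color" (420x560x3 uint8, red, green, blue), "range_z" (420x560 float32, m along the optical axis (not along the pixel's ray), 0 where there is no reading), "mtx" (3x3 intrinsics, pixels), "rvec" (rotation vector, rad) and "tvec" (3), from world to camera coordinates, as OpenCV has them. Camera axes: x right, y down, z forward; pixel columns grow to the right and rows downward; lengths in m; the calibration is good to about 2 mm. A picture is of the moment at which its call begins.
- arm.close_job(): hands the job in, once; it reports no verdict.
The state is a dict: "t": time; "qpos": joint angles; "joint_velocities": joint speeds; "tau": joint torques, N m; "eef_pos": TCP position; "orientation": TCP orientation; "force": force on the tool from outside, world axes, zero at the start; "wrist_torque": the same for the moment, N m; "grip_width": finger opening in m.
Only numpy, scipy, OpenCV 4.12 (cv2) and the standard library are available. Lean on these libraries where they do the work, as an engineer would, in place of code of your own. Each camera call takes 0.05 s, during which the arm holds its last target. There are 200 camera calls.

## Working session

There is one attempt and no reset: what is moved stays moved. The work goes in short steps, Python scripts to look and compute and a shell command to move; the robot and the scene stay as the last step left them, time stands still between calls to the robot, and variables do not carry over. Pictures are saved under pics/ and viewed, about 8 in all and at most 12, crops included, and the job is handed in when it is done.

```bash
ls; mkdir -p pics; python3 - <<'E'
from cell import arm
import cv2,numpy as np
s=arm.read_state(); print({k:np.round(v,3).tolist() for k,v in s.items()})
for n in("top","scene"):
    c=arm.capture(n); np.savez(f"pics/{n}0.npz",**c); cv2.imwrite(f"pics/{n}0.png",c["color"][:,:,::-1])
    R=cv2.Rodrigues(c["rvec"])[0]; print(n,c["mtx"].round(1).tolist(),(-R.T@c["tvec"].ravel()).round(3),R.round(3).tolist())
E
```

```text
pics
{'t': 0.0, 'qpos': [-1.06, 0.386, 0.007, -0.001, -1.194, -0.259], 'joint_velocities': [-0.0, -0.001, 0.001, -0.0, 0.002, -0.0], 'tau': [0.001, -39.229, 18.84, 4.186, -0.005, 0.0], 'eef_pos': [0.156, -0.605, 0.249], 'orientation': [-1.078, -1.393, 1.391], 'force': [-0.412, -0.301, 0.187], 'wrist_torque': [0.046, 0.017, 0.03], 'grip_width': 0.085}
top [[446.9, 0.0, 282.6], [0.0, 446.9, 209.3], [0.0, 0.0, 1.0]] [ 4.360e-01 -1.000e-03  1.369e+00] [[0.022, -1.0, 0.019], [-0.997, -0.023, -0.078], [0.078, -0.018, -0.997]]
scene [[413.9, 0.0, 284.8], [0.0, 413.9, 204.5], [0.0, 0.0, 1.0]] [ 1.063 -0.332  0.789] [[0.535, 0.845, 0.002], [0.632, -0.398, -0.665], [-0.562, 0.357, -0.747]]
```

View pics/top0.png

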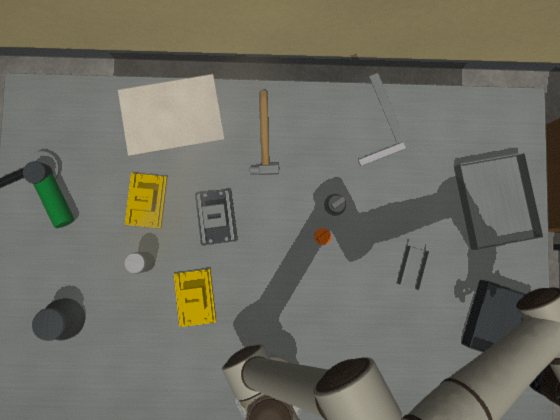

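View pics/scene0.png

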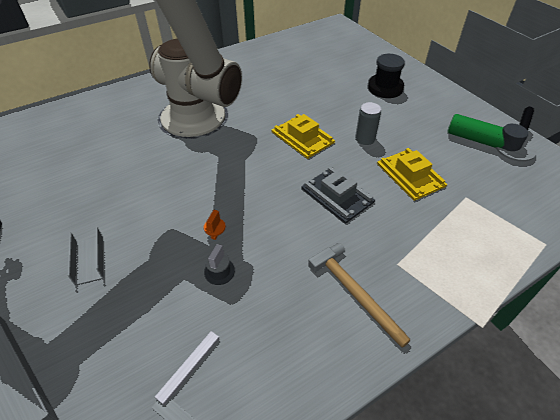

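Candidates for the stop are grey (336,204) in the cup and orange (322,237). For the jig they are grey (216,216) and yellow (146,200) and (195,297). By the description I choose the grey ones, and I'll check them in one crop and measure.

```bash
cat > h.py <<'E'
import cv2,numpy as np
from scipy.spatial.transform import Rotation as Ro
def load(p): 
    c=dict(np.load(p)); return c
def world(c):
    R=cv2.Rodrigues(c["rvec"])[0]; K=c["mtx"]; z=c["range_z"].astype(float)
    v,u=np.mgrid[:z.shape[0],:z.shape[1]]
    P=np.stack([(u-K[0,2])/K[0,0]*z,(v-K[1,2])/K[1,1]*z,z],-1)
    W=(P-c["tvec"].ravel())@R; W[z==0]=np.nan
    return W
def ray(c,u,v,h):
    R=cv2.Rodrigues(c["rvec"])[0]; o=-R.T@c["tvec"].ravel()
    d=R.T@np.linalg.inv(c["mtx"])@np.array([u,v,1.]); return o+d*(h-o[2])/d[2]
def rect(P):
    r=cv2.minAreaRect((P[:,:2]*1000).astype(np.float32)); return [np.round(x,1) for x in r]
E
python3 - <<'E'
from h import *
for n in("top","scene"):
    c=load(f"pics/{n}0.npz"); W=world(c); 
    g=(np.ptp(c["color"].astype(int),axis=2)<40)
    def near(x,y,r): return np.hypot(W[...,0]-x,W[...,1]-y)<r
    j=ray(load("pics/top0.npz"),216,216,.03); s=ray(load("pics/top0.npz"),336,204,.05)
    print(n,"j",j.round(3),"s",s.round(3))
    mj=near(j[0],j[1],.11)&g; ms=near(s[0],s[1],.05)&g
    for nm,m,lo,hi in(("base",mj,.007,.03),("blocktop",mj,.046,.06),("grip",ms,.068,.09),("collar",ms,.032,.05),("all",ms,.01,.1)):
        P=W[m&(W[...,2]>lo)&(W[...,2]<hi)]
        print(nm,len(P),rect(P) if len(P)>3 else'',np.median(P,0).round(4) if len(P) else '',P.mean(0).round(4))
    print('table z',np.nanmedian(W[150:300,230:330,2]).round(4))
    if n=="top":
        a=c["color"][180:255,185:250,::-1]; b=c["color"][180:255,300:365,::-1]
        im=np.hstack([cv2.resize(a,None,fx=6,fy=6,interpolation=2),cv2.resize(b,None,fx=6,fy=6,interpolation=2)]); cv2.imwrite("pics/crop.png",im); print(im.shape)
E
```

```text
top j [0.516 0.175 0.03 ] s [ 0.559 -0.182  0.05 ]
base 1206 [array([513.8, 176.1]), array([190., 147.]), np.float64(16.9)] [0.5116 0.1753 0.0119] [0.5141 0.1767 0.0139]
blocktop 401 [array([515.1, 178.6]), array([64.3, 65. ]), np.float64(8.9)] [0.514  0.1791 0.0513] [0.5147 0.1788 0.0513]
grip 69 [array([ 561.5, -184.6]), array([13.8, 41.1]), np.float64(37.0)] [ 0.5613 -0.184   0.0772] [ 0.5608 -0.1837  0.077 ]
collar 155 [array([ 560.9, -183.6]), array([49. , 47.5]), np.float64(37.7)] [ 0.5594 -0.1831  0.0411] [ 0.5605 -0.1828  0.0411]
all 237 [array([ 559.3, -183.8]), array([49.1, 54.5]), np.float64(80.3)] [ 0.5592 -0.1817  0.0425] [ 0.5601 -0.1822  0.0507]
table z -0.0005
(450, 780, 3)
scene j [0.516 0.175 0.03 ] s [ 0.559 -0.182  0.05 ]
base 1383 [array([514.9, 176. ]), array([162. , 112.4]), np.float64(9.2)] [0.5469 0.1578 0.0122] [0.5317 0.1654 0.0147]
blocktop 475 [array([514.6, 177.1]), array([66.5, 68. ]), np.float64(8.8)] [0.5171 0.1743 0.052 ] [0.5163 0.1748 0.0517]
grip 149 [array([ 562.1, -186.5]), array([14.8, 40.2]), np.float64(37.9)] [ 0.5641 -0.1867  0.0779] [ 0.5639 -0.187   0.0768]
collar 245 [array([ 565.4, -187.5]), array([49.3, 42.6]), np.float64(73.3)] [ 0.5724 -0.1861  0.0424] [ 0.571  -0.1871  0.0422]
all 593 [array([ 564.7, -187. ]), array([49.2, 43.5]), np.float64(77.9)] [ 0.5716 -0.1884  0.0433] [ 0.5707 -0.1881  0.0484]
table z 0.0005
```

View pics/crop.png

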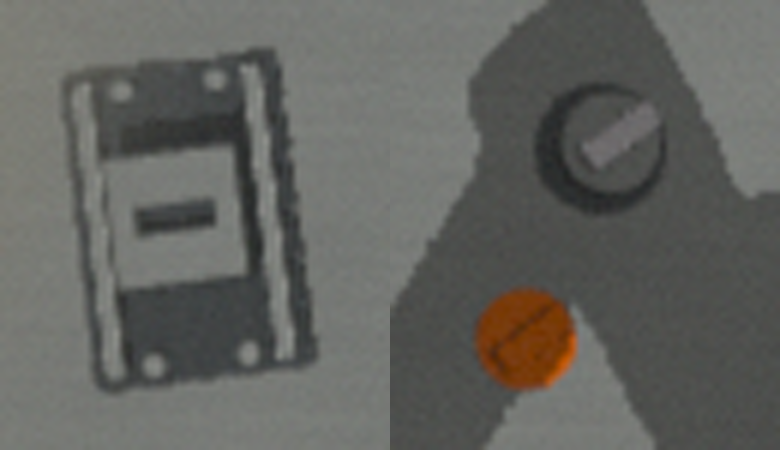

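The top view shows the grey jig with its slot at crop (175,217), square to the block. The grey stop is in the dark cup at crop (600,150), and the orange stop below it is the decoy. The sizes check: block 64 by 65 mm at z 0.051, grip 14 by 41 mm at z 0.077. Next I'll measure the slot and work out the moves.

```bash
cat >> h.py <<'E'
def rel(s,target,yaw):
    R=Ro.from_rotvec(s["orientation"]).as_matrix()
    d=R.T@(np.array(target)-np.array(s["eef_pos"]))*1000
    ty=np.degrees(np.arctan2(R[1,0],R[0,0]))
    a=(-(yaw-ty)+90)%180-90   # about tool y (down)
    return d.round(1),round(ty,2),round(a,2)
E
python3 - <<'E'
from h import *
from cell import arm
s=arm.read_state(); R=Ro.from_rotvec(s["orientation"]).as_matrix(); print(R.round(3))
print(rel(s,[.5615,-.185,.16],37.5))
for n in("top","scene"):
    c=load(f"pics/{n}0.npz"); W=world(c); P=W
    g=c["color"].mean(2)
    d=np.hypot(W[...,0]-.515,W[...,1]-.177)
    m=(d<.026)
    th=(g[m].max()+g[m].min())/2
    k=(m&(g<th)).astype(np.uint8)
    v,u=np.nonzero(k); Q=np.array([ray(c,a,b,.052) for a,b in zip(u,v)])
    print(n,len(u),rect(Q),Q.mean(0).round(4))
E
```

```text
[[-0.249 -0.001 -0.969]
 [ 0.969  0.002 -0.249]
 [ 0.002 -1.     0.   ]]
(array([ 305.4,   89.9, -497.6]), np.float64(104.42), np.float64(66.92))
top 59 [array([514.8, 178.7]), array([12.8, 38.6]), np.float64(8.5)] [0.5149 0.1783 0.052 ]
scene 59 [array([514.6, 177.5]), array([13.2, 38.1]), np.float64(8.6)] [0.5145 0.1773 0.052 ]
```

```bash
python3 -m inch '[[[20,0,-30],-7],[[45,0,-75],-17],[[75,0,-125],-27],[[105,0,-172],-37],[[135,0,-220],-47],[[165,0,-270],-57],[[195,0,-315],-67],[[200,0,-326],-70]]' 85
python3 -c "
from h import *
from cell import arm
s=arm.read_state();print(rel(s,[.5615,-.185,.18],37.5),s['qpos'])"
```

```text
t: 1.1
eef_pos: [0.4231, -0.3277, 0.2494]
orientation: [-0.098, -2.177, 2.172]
force: [0.3, -0.8, 0.7]
grip_width: 0.0848
(array([-124.9,   69.6, -154.5]), np.float64(174.77), np.float64(-42.73)) [-0.35677219  0.23383227 -0.21164979 -0.00209282 -1.12706297  0.26642458]
```

```bash
python3 -m inch '[[[-20,10,-25],-7],[[-45,25,-55],-16],[[-70,38,-86],-25],[[-95,52,-117],-34],[[-115,64,-142],-40],[[-125,69.5,-154.5],-42.7],[[-125,69.5,-154.5],-42.7],[[-125,69.5,-154.5],-42.7]]' 85
python3 - <<'E'
from h import *
from cell import arm
c=arm.capture("wrist"); np.savez("pics/w1.npz",**c); cv2.imwrite("pics/w1.png",c["color"][:,:,::-1])
s=arm.read_state();print(rel(s,[.5615,-.185,.18],37.5),s['qpos'])
W=world(c); g=np.ptp(c["color"].astype(int),axis=2)<40
d=np.hypot(W[...,0]-.5615,W[...,1]+.185)<.035
for lo,hi in((.073,.084),(.037,.046)):
    P=W[g&d&(W[...,2]>lo)&(W[...,2]<hi)]
    if len(P)>5: print(len(P),rect(P),P.mean(0).round(4),np.median(P[:,2]))
E
```

```text
t: 2.1
eef_pos: [0.5611, -0.1859, 0.1805]
orientation: [-0.624, 1.849, -1.844]
force: [0.4, -0.8, 0.2]
grip_width: 0.085
(array([-1. ,  0.7, -0.5]), np.float64(-142.64), np.float64(-0.14)) [-0.04745254  0.38540862 -0.17528307 -0.00264973 -1.01054666  0.70086723]
1155 [array([ 559.8, -185. ]), array([13.7, 40.5]), np.float64(37.0)] [ 0.5606 -0.1859  0.0776] 0.07765702782710288
2103 [array([ 560.4, -185.9]), array([50.1, 48.5]), np.float64(37.2)] [ 0.5616 -0.1872  0.0417] 0.0417890614914417
```

View pics/w1.png

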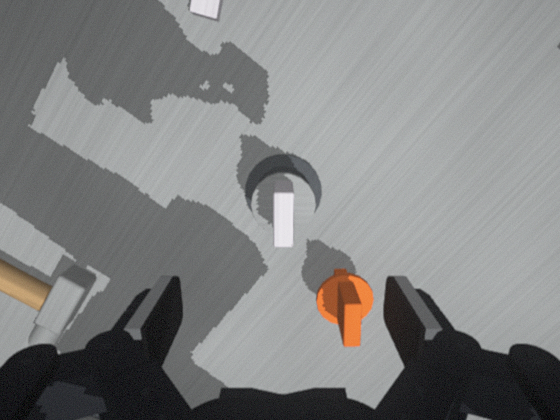

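The wrist view shows the grey stop's grip centred between the jaws at (283,220), with the orange stop aside at (345,300). The wrist measurement agrees with the other views to within 2 mm. I'll descend and grip.

```bash
python3 -m inch '[[[0.5,15,0],0],[[0.5,35,0],0.2],[[0.5,55,0],0.2],[[0.5,75,0],0.2],[[0.5,95,0],0.2],[[0.5,108,0],0.2],[[0.5,114,0],0.2],[[0.5,114.5,0],0.2]]' 60
python3 -c "
from h import *
from cell import arm
s=arm.read_state();print(rel(s,[.5605,-.1855,.066],37.2),s['force'])"
python3 -m inch '[[[0,0,0],0],[[0,0,0],0],[[0,0,0],0],[[0,0,0],0],[[0,0,0],0],[[0,0,0],0],[[0,0,0],0],[[0,0,0],0]]' 5 50
```

```text
t: 3.15
eef_pos: [0.5605, -0.1862, 0.0661]
orientation: [-0.621, 1.851, -1.846]
force: [0.8, 0.4, 0.1]
grip_width: 0.0601
(array([-0.4,  0.1, -0.6]), np.float64(-142.86), np.float64(-0.06)) [0.8400754  0.43811378 0.09843682]
t: 4.15
eef_pos: [0.561, -0.1862, 0.0667]
orientation: [-0.62, 1.85, -1.846]
force: [-0.9, 0.6, 4.8]
grip_width: 0.0132
```

```bash
python3 -m inch '[[[0,-8,0],0],[[0,-20,0],0],[[0,-35,0],0],[[0,-52,0],0],[[0,-68,0],0],[[0,-80,0],0],[[0,-85,0],0],[[0,-85,0],0]]' 5 60
python3 -c "
from h import *
from cell import arm
s=arm.read_state();print(rel(s,[.5147,.178,.15],8.8),s['qpos'])
c=arm.capture('wrist');cv2.imwrite('pics/w2.png',c['color'][:,:,::-1])"
```

```text
t: 5.15
eef_pos: [0.5609, -0.1863, 0.1519]
orientation: [-0.62, 1.85, -1.846]
force: [0.2, 0.1, -2.6]
grip_width: 0.0129
(array([-183.2,    2.6, -318.2]), np.float64(-142.84), np.float64(28.36)) [-0.04794079  0.41402965 -0.21121878 -0.00260209 -0.94488527  0.69804852]
```

View pics/w2.png

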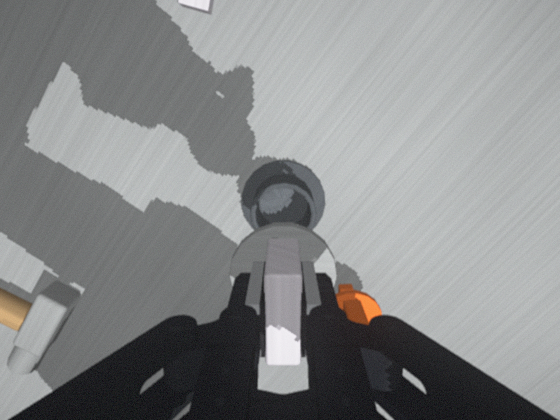

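The stop is out of the cup and held, with the cup visible empty at (283,195). Moving over the slot.

```bash
python3 -m inch '[[[-15,0,-26],2],[[-40,0,-70],6],[[-68,1,-118],11],[[-97,1,-168],16],[[-126,2,-218],20],[[-152,2,-264],24],[[-172,2,-300],27],[[-183,2.6,-318],28.4]]'
python3 -m inch '[[[0,0,0],0],[[0,0,0],0],[[0,0,0],0],[[0,0,0],0],[[0,0,0],0],[[0,0,0],0],[[0,0,0],0],[[0,0,0],0]]'
python3 - <<'E'
from h import *
from cell import arm
c=arm.capture("wrist"); np.savez("pics/w3.npz",**c); cv2.imwrite("pics/w3.png",c["color"][:,:,::-1])
s=arm.read_state();print(rel(s,[.5147,.178,.15],8.8),s['qpos'],s['force'])
for n in("scene","top"):
    c=arm.capture(n); np.savez(f"pics/{n}3.npz",**c); W=world(c); g=np.ptp(c["color"].astype(int),axis=2)<40
    d=np.hypot(W[...,0]-.5147,W[...,1]-.178)<.06
    for lo,hi in((.085,.11),(.118,.13),(.046,.056)):
        P=W[g&d&(W[...,2]>lo)&(W[...,2]<hi)]
        if len(P)>5: print(n,lo,len(P),rect(P),P.mean(0).round(4),P[:,2].min(),P[:,2].max())
E
```

```text
t: 6.2
eef_pos: [0.5137, 0.1797, 0.1489]
orientation: [-0.167, 2.143, -2.14]
force: [-0.5, -0.8, -2.3]
grip_width: 0.0135
t: 7.2
eef_pos: [0.5137, 0.1797, 0.1489]
orientation: [-0.167, 2.143, -2.14]
force: [0.5, -0.6, -2.2]
grip_width: 0.0128
(array([-0.7, -1.1,  1.9]), np.float64(-171.16), np.float64(0.04)) [ 0.633558    0.34631441 -0.33011482 -0.0026109  -0.89440509 -0.47759023] [-0.64089073  0.14096372 -2.06457565]
scene 0.085 36 [array([516.9, 175.4]), array([25.6, 10.8]), np.float64(86.3)] [0.5182 0.1704 0.0987] 0.09206545939475648 0.10298585989941215
scene 0.118 148 [array([519.7, 174.5]), array([50.2, 38.5]), np.float64(49.2)] [0.5231 0.1721 0.1239] 0.11834780054404673 0.12960042734223318
scene 0.046 465 [array([514.9, 176.5]), array([67. , 67.1]), np.float64(8.3)] [0.5171 0.1743 0.0516] 0.04611374244547794 0.05584442803690141
top 0.118 30 [array([508.6, 162. ]), array([ 9.4, 36.2]), np.float64(70.5)] [0.5074 0.1623 0.1229] 0.11811007783374118 0.12770230764912718
top 0.046 160 [array([517.7, 162.7]), array([65.1, 35.6]), np.float64(1.6)] [0.5131 0.1589 0.0512] 0.04623676559417654 0.05582758407967894
```

View pics/w3.png

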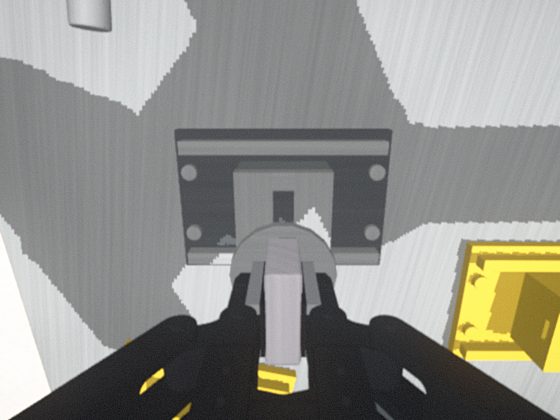

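The wrist view shows the slot at (283,207), in line with the held stop at column 283. I'll compare the two numerically in this same view.

```bash
python3 - <<'E'
from h import *
c=load("pics/w3.npz"); W=world(c); g=c["color"].mean(2)
ex=np.array([np.cos(np.radians(8.8)),np.sin(np.radians(8.8))]); ey=np.array([-ex[1],ex[0]])
pr=lambda p:(round(float(p[:2]@ex)*1000,1),round(float(p[:2]@ey)*1000,1))
print("tcp",pr(np.array([.5137,.1797])))
# slot edges on a few rows: dark run in cols 260..310
for v in(196,202,208,214,218):
    r=cv2.GaussianBlur(g[v:v+1,255:312].astype(np.float32),(3,1),0)[0]; d=np.diff(r)
    l=255+d.argmin()+.5; h=255+d.argmax()+.5; print(v,l,h,pr(ray(c,l,v,.052)),pr(ray(c,h,v,.052)))
v0=g[170:205,283]; print("slot far row",np.diff(v0).argmin()+170.5,pr(ray(c,283,np.diff(v0).argmin()+170.5,.052)))
m=(W[...,2]>.046)&(W[...,2]<.057)&(np.hypot(W[...,0]-.5147,W[...,1]-.178)<.06); print("block",[pr(x) for x in cv2.boxPoints(cv2.minAreaRect((W[m][:,:2]*1000).astype(np.float32)))/1000])
for v in(245,255,262):
    k=np.nonzero((W[v,:,2]>.112)&(W[v,:,2]<.135))[0]; k=k[(k>215)&(k<350)]; print("collar",v,k.min(),k.max(),pr(W[v,k.min()]),pr(W[v,k.max()]),W[v,k.min(),2].round(4))
for v in(245,270,300): 
    k=np.nonzero((W[v,:,2]>.145)&(W[v,:,2]<.17))[0]; 
    if len(k): print("grip",v,k.min(),k.max(),pr(W[v,k.min()]),pr(W[v,k.max()]))
E
```

```text
tcp (535.1, 99.0)
196 272.5 293.5 (541.0, 81.9) (527.4, 81.9)
202 272.5 293.5 (541.1, 85.9) (527.4, 86.0)
208 272.5 293.5 (541.1, 90.1) (527.3, 90.1)
214 272.5 293.5 (541.2, 94.2) (527.3, 94.2)
218 272.5 303.5 (541.2, 97.0) (520.6, 97.0)
slot far row 190.5 (534.2, 78.2)
block [(502.4, 117.9), (502.2, 65.5), (566.3, 65.3), (566.4, 117.7)]
collar 245 238 327 (555.5, 86.8) (513.9, 86.2) 0.1201
collar 255 233 333 (557.7, 90.9) (510.9, 91.5) 0.1224
collar 262 231 334 (558.7, 94.0) (510.7, 93.7) 0.1235
grip 270 265 301 (541.1, 81.4) (527.8, 81.8)
grip 300 229 336 (554.5, 92.3) (514.8, 92.4)
```

Slot centre and stop agree to about 0.4 mm. Descending gently.

```bash
python3 -m inch '[[[0.4,5,1.1],0],[[0.4,13,1.1],0],[[0.4,22,1.1],0],[[0.4,29,1.1],0],[[0.4,34,1.1],0],[[0.4,37,1.1],0],[[0.4,37,1.1],0],[[0.4,37,1.1],0]]'
python3 -m inch '[[[0,1,0],0],[[0,2,0],0],[[0,3,0],0],[[0,4,0],0],[[0,5,0],0],[[0,6,0],0],[[0,6,0],0],[[0,6,0],0]]'
```

```text
t: 8.35
eef_pos: [0.5136, 0.1788, 0.1122]
orientation: [-0.166, 2.143, -2.139]
force: [0.4, 0.5, -2.7]
grip_width: 0.0135
t: 9.35
eef_pos: [0.5136, 0.1788, 0.1062]
orientation: [-0.166, 2.143, -2.139]
force: [0.2, 0.2, -2.3]
grip_width: 0.0132
```

The foot is 2.5 mm below the block top with no contact force, so it is in the slot. Continuing toward the spring.

```bash
python3 -m inch '[[[0,1,0],0],[[0,2,0],0],[[0,3.5,0],0],[[0,5,0],0],[[0,6.5,0],0],[[0,8,0],0],[[0,9,0],0],[[0,9,0],0]]'
python3 -m inch '[[[0,1,0],0],[[0,2,0],0],[[0,3,0],0],[[0,4,0],0],[[0,5,0],0],[[0,5,0],0],[[0,5,0],0],[[0,5,0],0]]'
```

```text
t: 10.35
eef_pos: [0.5136, 0.1788, 0.0971]
orientation: [-0.166, 2.143, -2.139]
force: [-0.4, -0.0, -2.6]
grip_width: 0.0128
t: 11.35
eef_pos: [0.5137, 0.1789, 0.0927]
orientation: [-0.166, 2.143, -2.139]
force: [-2.0, 0.4, 5.4]
grip_width: 0.0131
```

Spring contact gives about 8 N net at origin z 36 mm, as expected. Pushing down to 29 mm.

```bash
python3 -m inch '[[[0,1,0],0],[[0,2,0],0],[[0,3,0],0],[[0,4,0],0],[[0,5,0],0],[[0,6,0],0],[[0,7,0],0],[[0,7.2,0],0]]' 5 70
python3 -c "
from h import *
from cell import arm
s=arm.read_state();print(rel(s,[.5136,.1789,.0855],98.8),s['qpos'],s['force'],s['wrist_torque'])"
```

```text
t: 12.35
eef_pos: [0.5137, 0.1789, 0.0863]
orientation: [-0.166, 2.143, -2.139]
force: [-3.6, -0.1, 8.3]
grip_width: 0.0128
(array([ 0.1,  0.8, -0. ]), np.float64(-171.11), np.float64(-89.91)) [ 0.63243689  0.4264153  -0.39798406 -0.00217796 -0.74525123 -0.47575844] [-3.64197485 -0.07142183  8.34844827] [-0.16502095  1.08867136  0.01024469]
```

```bash
python3 -m inch '[[[0,0.6,0],-3],[[0,0.6,0],-9],[[0,0.6,0],-15],[[0,0.6,0],-21],[[0,0.6,0],-28],[[0,0.6,0],-35],[[0,0.6,0],-42],[[0,0.6,0],-45]]'
python3 -c "
from h import *
from cell import arm
s=arm.read_state();print(rel(s,[.5136,.1789,.0857],98.8),s['force'],s['wrist_torque'])"
```

```text
t: 13.35
eef_pos: [0.5158, 0.1801, 0.0874]
orientation: [-0.837, 1.654, -1.651]
force: [-0.6, 0.9, 6.5]
grip_width: 0.0134
(array([ 2.2,  1.7, -1.1]), np.float64(-125.94), np.float64(-44.74)) [-0.59689545  0.90250815  6.51323088] [ 0.18951469  0.11167396 -0.0447577 ]
```

```bash
python3 -m inch '[[[1,1.2,-0.5],-3],[[2,1.8,-1],-9],[[2.2,1.8,-1.1],-15],[[2.2,1.8,-1.1],-22],[[2.2,1.8,-1.1],-29],[[2.2,1.8,-1.1],-36],[[2.2,1.8,-1.1],-42],[[2.2,1.8,-1.1],-44.8]]'
python3 -m inch '[[[0,0,0],0],[[0,0,0],0],[[0,0,0],0],[[0,0,0],0],[[0,0,0],0],[[0,0,0],0],[[0,0,0],0],[[0,0,0],0]]'
python3 -c "
from h import *
from cell import arm
s=arm.read_state();print(rel(s,[.5136,.1789,.0857],98.8),s['force'],s['wrist_torque'])"
```

```text
t: 14.35
eef_pos: [0.516, 0.1809, 0.0875]
orientation: [-1.265, 1.087, -1.093]
force: [-0.3, 3.2, 6.9]
grip_width: 0.0127
t: 15.35
eef_pos: [0.5161, 0.1811, 0.0884]
orientation: [-1.265, 1.087, -1.093]
force: [-3.0, 0.6, 7.6]
grip_width: 0.0128
(array([ 1.8,  2.6, -2.9]), np.float64(-80.95), np.float64(0.25)) [-2.97900961  0.63964927  7.64014704] [-0.05147557  1.06256348  0.07065062]
```

```bash
python3 -m inch '[[[0.5,1.5,-0.7],0],[[1,2,-1.5],0],[[1.5,2,-2.2],0],[[1.8,2,-2.9],0.2],[[1.8,2,-2.9],0.2],[[1.8,2,-2.9],0.2],[[1.8,2,-2.9],0.2],[[1.8,2,-2.9],0.2]]'
python3 -c "
from h import *
from cell import arm
s=arm.read_state();print(rel(s,[.5136,.1789,.0857],98.8),s['force'],s['wrist_torque'])"
```

```text
t: 16.35
eef_pos: [0.5157, 0.1807, 0.0881]
orientation: [-1.257, 1.086, -1.095]
force: [-0.9, 1.7, 7.5]
grip_width: 0.0133
(array([ 1.4,  2.3, -2.4]), np.float64(-81.09), np.float64(0.11)) [-0.85864012  1.71346702  7.47622158] [ 0.73673837  0.42116415 -0.03013904]
```

```bash
python3 - <<'E'
from h import *
from cell import arm
s=arm.read_state(); print(Ro.from_rotvec(s["orientation"]).as_matrix().round(4),s["qpos"])
c=arm.capture("wrist"); cv2.imwrite("pics/w4.png",c["color"][:,:,::-1])
s=arm.read_state(); print(s["eef_pos"],s["force"],s["wrist_torque"])
E
```

```text
[[ 0.1548  0.0179  0.9878]
 [-0.9879  0.0125  0.1546]
 [-0.0095 -0.9998  0.0196]] [ 6.34039268e-01  4.19594934e-01 -4.05470414e-01  8.16275265e-04
 -7.23960987e-01  1.09152594e+00]
[0.51570908 0.18068293 0.08811327] [-1.06062113  2.8976352   7.57771292] [ 0.79021446  0.42703277 -0.03332501]
```

View pics/w4.png

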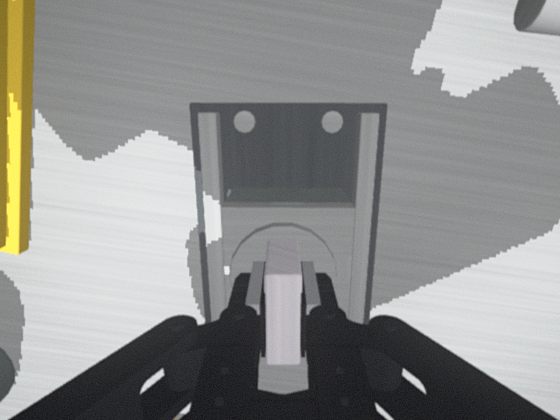

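The stop is turned about 90° (grip parallel to the rails). The tool has drifted 2.5 mm laterally and tilted 1.2° because of sag under load. I'll nudge it back toward the slot centre and check the response.

```bash
python3 -m inch '[[[0.8,1,-1],0],[[1.6,1.5,-2],0],[[2.4,1.5,-3],0],[[3,1.5,-4],0],[[3,1.5,-4],0],[[3,1.5,-4],0],[[3,1.5,-4],0],[[3,1.5,-4],0]]'
python3 -c "
from h import *
from cell import arm
s=arm.read_state();print(rel(s,[.5136,.1789,.0857],98.8),s['force'],s['wrist_torque']);print(Ro.from_rotvec(s['orientation']).as_matrix()[:,1],s['tau'],s['qpos'])"
```

```text
t: 17.4
eef_pos: [0.5152, 0.1798, 0.0887]
orientation: [-1.248, 1.081, -1.095]
force: [0.0, 4.5, 7.4]
grip_width: 0.0129
(array([ 0.7,  2.9, -1.8]), np.float64(-81.01), np.float64(0.19)) [0.0236463  4.50996064 7.37794749] [1.33156951 0.22495012 0.01560596]
[ 0.02592459  0.01800323 -0.99950178] [ -2.08920009 -31.76887751  10.41050971   2.84507431  -0.62518241
   0.05305618] [ 0.63343088  0.41433683 -0.41339602  0.00127797 -0.71150703  1.0930411 ]
```

Re-reading w3, the collar chord gives the stop centre about 2.7 mm in jig +y from the TCP. After the turn that offset points to jig -x, so the drift was the shank bearing on the slot's -x wall. I was nudging the wrong way. I'll reverse along +tool z, then let the stop rise.

```bash
python3 -m inch '[[[0,0.5,1],0],[[0,1,2],0],[[0,1,2.5],0],[[0,1,3],0],[[0,1,3],0],[[0,1,3],0],[[0,1,3],0],[[0,1,3],0]]'
python3 -c "
from h import *
from cell import arm
s=arm.read_state();print(rel(s,[.5164,.1789,.0857],98.8),s['force'],s['wrist_torque']);print(Ro.from_rotvec(s['orientation']).as_matrix()[:,1])"
```

```text
t: 18.4
eef_pos: [0.5163, 0.1801, 0.0881]
orientation: [-1.251, 1.084, -1.094]
force: [-8.4, 0.9, 9.5]
grip_width: 0.0127
(array([ 1.2,  2.3, -0.2]), np.float64(-81.04), np.float64(0.16)) [-8.42182186  0.87776585  9.499762  ] [ 0.57032177  2.66416264 -0.01671024]
[ 0.02226182  0.0169343  -0.99960874]
```

```bash
python3 -m inch '[[[0,0,-0.5],0],[[0,-0.5,-0.8],0],[[0,-1,-0.8],0],[[0,-1.5,-0.8],0],[[0,-2,-0.8],0],[[0,-2.5,-0.8],0],[[0,-3,-0.8],0],[[0,-3,-0.8],0]]'
python3 -c "
from h import *
from cell import arm
s=arm.read_state();print(rel(s,[.5164,.1789,.0857],98.8),s['force'],s['wrist_torque']);print(Ro.from_rotvec(s['orientation']).as_matrix()[:,1])"
```

```text
t: 19.4
eef_pos: [0.5159, 0.1802, 0.0915]
orientation: [-1.25, 1.083, -1.094]
force: [-1.3, -0.0, 5.2]
grip_width: 0.0131
(array([1.4, 5.8, 0.2]), np.float64(-81.02), np.float64(0.18)) [-1.28907699 -0.03141919  5.15752034] [ 0.03328966  0.54929653 -0.00265774]
[ 0.02336402  0.01748739 -0.99957407]
```

The stop rose 3.4 mm with about 7.6 N spring force still on it, so the foot is going into the groove. Now a gentle lock check, 2.5 mm further up.

```bash
python3 -m inch '[[[0,-0.3,0],0],[[0,-0.6,0],0],[[0,-1,0],0],[[0,-1.3,0],0],[[0,-1.6,0],0],[[0,-2,0],0],[[0,-2.4,0],0],[[0,-2.4,0],0]]'
python3 -c "
from h import *
from cell import arm
s=arm.read_state();print(s['force'],s['wrist_torque']);print(Ro.from_rotvec(s['orientation']).as_matrix()[:,1])"
```

```text
t: 20.4
eef_pos: [0.5158, 0.1801, 0.0926]
orientation: [-1.25, 1.084, -1.094]
force: [5.2, 1.9, -11.9]
grip_width: 0.0132
[  5.16507004   1.94718796 -11.92525674] [ 0.16065818 -1.25950821 -0.01068048]
[ 0.02282861  0.01751198 -0.99958601]
```

It is locked: the rise stops at TCP z 0.0926 (origin 36 mm) and the ceiling holds a 10 N pull. Relaxing, then releasing and retreating.

```bash
python3 -m inch '[[[0,0.3,0],0],[[0,0.3,0],0],[[0,0.3,0],0],[[0,0.3,0],0],[[0,0.3,0],0],[[0,0.3,0],0],[[0,0.3,0],0],[[0,0.3,0],0]]'
python3 -m inch '[[[0,0,0],0],[[0,0,0],0],[[0,0,0],0],[[0,0,0],0],[[0,0,0],0],[[0,0,0],0],[[0,0,0],0],[[0,0,0],0]]' 50
python3 -m inch '[[[0,-5,0],0],[[0,-15,0],0],[[0,-30,0],0],[[0,-48,0],0],[[0,-65,0],0],[[0,-82,0],0],[[0,-95,0],0],[[0,-100,0],0]]'
```

```text
t: 21.4
eef_pos: [0.5159, 0.1801, 0.0925]
orientation: [-1.25, 1.084, -1.094]
force: [0.9, 0.6, -2.2]
grip_width: 0.0128
t: 22.4
eef_pos: [0.5158, 0.1802, 0.0925]
orientation: [-1.25, 1.084, -1.094]
force: [0.1, -0.1, -0.9]
grip_width: 0.0502
t: 23.4
eef_pos: [0.5138, 0.1786, 0.1939]
orientation: [-1.248, 1.083, -1.094]
force: [-0.4, 0.1, -0.2]
grip_width: 0.0498
```

```bash
python3 - <<'E'
from h import *
from cell import arm
ims=[]
for n in("wrist","scene"):
    c=arm.capture(n); W=world(c); g=np.ptp(c["color"].astype(int),axis=2)<40
    d=np.hypot(W[...,0]-.5147,W[...,1]-.178)<.035
    for lo,hi in((.097,.112),(.063,.073)):
        P=W[g&d&(W[...,2]>lo)&(W[...,2]<hi)]
        if len(P)>5: print(n,lo,len(P),rect(P),np.median(P[:,2]).round(4))
    im=c["color"][:,:,::-1]; ims.append(cv2.resize(im if n=="wrist" else im[130:250,270:430],(400,300)))
cv2.imwrite("pics/fin.png",np.hstack(ims))
E
```

```text
wrist 0.097 1303 [array([515.3, 181.5]), array([40. , 13.8]), np.float64(9.3)] 0.1039
wrist 0.063 2290 [array([516.1, 181.4]), array([48.2, 50.2]), np.float64(8.5)] 0.0679
scene 0.097 91 [array([515.9, 178.5]), array([42.6, 15.4]), np.float64(5.4)] 0.1035
scene 0.063 143 [array([522.2, 172.9]), array([48.8, 38.9]), np.float64(44.9)] 0.068
```

View pics/fin.png

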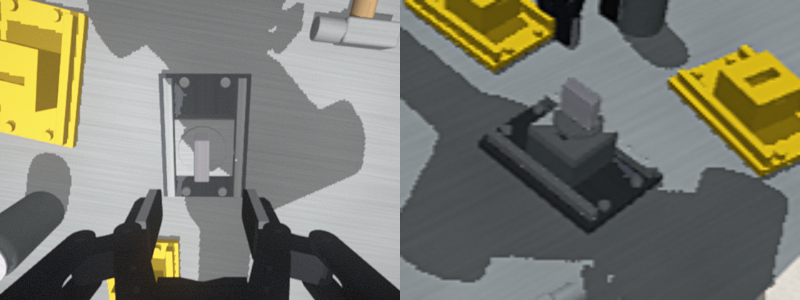

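The stop stands in the grey block at wrist-crop (202,160), with its grip along jig x. Its grip top is at 0.104 m and its collar top at 0.068 m, which puts the origin at 36 mm as required for locked. Handing in.

```bash
python3 -c "
from cell import arm
print(arm.close_job())"
```

```text
the job is handed in; nothing more can be done
None
```

I took the grey stop from its cup and fitted it in the grey jig block. The foot went down the slot without contact force. I pressed it against the spring (about 10 N), turned it a quarter turn and let it rise until it locked, then released it and backed off. The robot's clock was at about 23.5 s when I handed it in.

**Final checks:**
- **Lock:** a gentle pull reached 11.9 N on the wrist, about 10 N beyond the stop's weight. The stop did not rise past 36 mm.
- **Height:** the cameras put the grip top at 0.104 m and the collar top at 0.068 m, which matches the origin at 36 mm.
- **Turn:** the grip lies at 9.3° in the wrist view, against 8.8° for jig x. The coarser scene view gave 5.4°, still within the 8° allowed.

**What disagreed:** I held the stop about 3 mm off its centre, so during the turn the shank bore lightly on the slot and pushed the tool about 2.5 mm sideways and up to 1.8° out of upright. My first correction went the wrong way. The largest sideways force I read was 8.4 N and the highest of any kind about 13 N, well under the limits, though forces were read only at the end of each move.

The hammer, can and channel were not near any move, but I did not measure them again at the end.

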